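# Shut and seal the sample chest

## Task

Put the cold sample chest away properly: swing its cam lever on the roof fully open and push the sample cassette fully home, then push the door shut until it snaps past the roller catch, and finally turn the cam lever its full quarter turn so that it draws the door tight against the seal. Do not knock over or shift the other things standing around.

Things in the scene. Friction and masses are not known exactly. Their poses are not given: they have to be found in the camera images.
- chest: white insulated bench chest fixed to the table, 190 wide (y), 150 deep (x), roof at z = 110 (mm). Origin on the table under the middle of its front plane; x axis points into the chest (away from the robot), y to its left. 'Chest frame' offsets below are from here, in mm. It is kept shut by a hinged front door, a roller catch and a cam lock
- opening (a point): middle of the opening in the chest's front plane, chest frame (0, 0, 50). The opening is 120 mm wide between an 8 mm thick steel floor and the roof's underside at z = 92; the floor sticks out in front as a sill to x = -85, 140 wide. The inside ends at a back wall at x = 123. Same axes as the chest
- door (a joint): door angle, rad: 0 = drawn fully tight, about 0.05 = held by the roller catch, still standing off on its springy seal; grows as it opens towards the robot, hinged at the left (1.57 = straight out from the front plane), at most 1.9. It stays where left. It cannot shut while the cassette sticks out or the cam is not open
- door_hinge (a point): hinge line at the door's top, chest frame (-12, 92, 108); turns with the door: -y runs along the door from hinge to free edge, -x out of the outer face. Door panel white, 197 mm wide, 16 mm thick (from the hinge line outwards, along -x), z 12 to 108
- door_face (a point): middle of the door's top edge on the outer face (98 mm from the hinge, z = 108), turns with the door, axes as door_hinge. A good place to push: near the free edge the cam hook overhangs
- keeper (a point): foot of the upright steel keeper post (10 mm thick, z 108 to 126) on the door's top edge, 150 mm from the hinge; moves with the door
- roller (a point): sprung roller of the catch, outside the chest's right wall, chest frame (-8, -114, 61), under a steel bracket up to z = 91. Shutting the door, a striker behind its free edge must be pushed past the roller between 0.15 and 0.09 rad, then it snaps in; this takes about 10 N on the middle of the door
- lever (a joint): angle of the cam lock's lever on the roof, rad: 0 = open, pointing straight back (+x of the chest); 1.57 = locked, pointing to the chest's right (-y): clockwise from above. Stops at 0 and 1.58, stays where left, takes 2 to 5 N at its end. Only within 0.3 of open can the keeper pass the hook; turned with the door on its catch, it draws the door tight by about 1.4
- lever_pivot (a point): the lever's vertical turning axis at its top, chest frame (7, -58, 138). The lever is a black bar 14 mm wide out to 102 mm from the axis, z 124 to 138. The steel cam hook lies below it, z 114 to 124, within 55 mm of the axis; open, it overhangs the front plane by up to 45 mm between chest y -70 and -113
- lever_tip (a point): top of the round end knob of the lever (20 mm across, z 124 to 142), 92 mm from the axis; moves with the lever
- cassette: open-topped aluminium sample cassette holding boxes, 130 deep (x), 117 wide, 77 tall (mm), about 0.5 kg; it stands on the chest's floor, part way in, guided by the chest's walls. Origin under its centre, x axis into the chest. Fully home (against the back wall) its front stands 7 mm out of the front plane; there is 5 mm between it and the tight door
- cassette_front (a point): middle of the top edge of the cassette's front face (towards the robot), 77 mm above its underside, 85 mm above the table; -x is out of that face
- canister: bystander: steel sample canister, round, 68 mm across, 125 mm tall; origin under its centre
- bottle: bystander: white plastic bottle, 60 mm across, 150 mm tall; origin under its centre
- plug: bystander: black round neck plug, 100 mm across, 52 mm tall; origin under its centre
- rack: bystander: white vial rack, 60 x 120 x 30 mm, empty holes in its top; origin under its centre
- samplebox: bystander: closed cardboard box, 100 x 100 x 50 mm; origin under its centre
- jar: bystander: amber jar with a steel lid, 48 mm across, 45 mm tall, standing on the rear left part of the chest's roof; origin under its centre
- spanner: bystander: steel spanner, 170 mm long, lying on the table
Things that resemble listed ones, but are neither listed nor needed, are in the scene too. There is more than one size of the cassette; the job needs the middle-sized.

How it is judged:
On the way, in this order (a step that is already met when the one before it is completed fails the run):
1. the lever is open (within 0.3 rad) and the cassette fully home (within 6 mm of the back wall) while the door still stands open (value of joint lever below 0.3 rad and x of cassette_front in the frame of chest above -0.013 m and value of joint door above 0.2 rad), for 0.1 s.
2. the door is shut past the roller catch, the lever still open (value of joint door below 0.075 rad and value of joint lever below 0.4 rad and x of cassette_front in the frame of chest above -0.013 m), for 0.2 s.
At the end, for the whole second after the job is handed in: The cassette is fully home in the chest (within 6 mm of the back wall), the door is drawn tight (under 0.02 rad), the lever is turned to locked (over 1.4 rad), all at rest (value of joint lever above 1.4 rad and value of joint door between -0.03 and 0.02 rad and x of cassette_front in the frame of chest above -0.013 m and velocity of joint door between -0.05 and 0.05 rad/s and velocity of joint lever between -0.05 and 0.05 rad/s); the robot touches nothing.
It fails at once if a bystander is shifted by more than 40 mm (distance of any of canister, bottle, plug, rack, samplebox, jar, spanner from where it was at the start of the episode above 0.04 m).
It fails at once if a bystander is knocked over (angle between any of canister, bottle, plug, rack, samplebox, jar's own z axis and vertical above 0.5 rad).
It also fails if it takes over 61 s, if anything falls off the work surface, if the arm or the gripper's body presses on something with over 40 N, if the wrist force passes 120 N, or if a joint passes its speed limit or range.

## Robot

A 7-joint arm with a two-finger parallel gripper is mounted at the origin on the work surface. World frame = base frame: x ahead of the robot, y to its left, z up, the work surface at z = 0. Lengths are in m, angles in rad, forces in N, time in s.
With the tool pointing down it reaches from about 0.4 to 0.85 m from the base axis. Payload 10.4 kg.
Tool frame: the origin (TCP) lies midway between the tips of the shut fingers; the grasp point (between the pads) lies 19 mm behind it; y points along the fingers, x is the direction in which the jaws open and shut, and the axes are right-handed (so a half turn about y gives the same grasp; the last joint's range is limited). The gripper opens to 87 mm and grips with 3 to 60 N. Pads are 19 mm wide; open, the fingers measure 117 mm over their backs; the gripper's body (75 mm by 190 mm) begins 51 mm behind the grasp point.
Start: joints at [1.235, 0.332, -0.065, 1.46, 0.022, 1.35, -0.088], TCP at [0.192, -0.595, 0.223] pointing down, gripper open.
Joint ranges: [-2.6, 2.6], [-0.5, 2.12], [-1.47, 1.34], [0.16, 2.42], [-1.27, 4.41], [0.06, 2.06], [-2.6, 2.6]. Speed limits (rad/s): [2.22, 2.22, 2.79, 2.79, 3.14, 3.14, 3.14].

## Interface

Orientations are given as a unit quaternion [x, y, z, w].
In Python, from bench import r gives the robot as it stands. The module is installed in compiled form; this text tells all that it offers.
- The arm moves only by the tool arm_command, never from a script. Its argument "deltas" is one flat list of numbers, 6 for each row, row after row: the shift along the tool's x, y, z in m, then the turn, a rotation vector about the tool's x, y, z in degrees. In form: [tx, ty, tz, ax, ay, az, tx, ty, tz, ax, ay, az, ...]. A call has 1 to 8 rows; each row is the pose to reach, as a shift and turn from the pose commanded when the call began, along the tool's axes at that moment; what a row does not reach only later rows make up. A row lasts 1/8 s, in which the tool goes at most 62.5 mm and 10.7 degrees, less where a joint would pass 70% of its speed; a pose out of reach is approached as far as the arm can. A call with a gripper value outside its range is refused whole. "hand" is the opening, from 0 (shut) to 1 (fully open), set as the call begins (left out, the last holds). The fingers move at their own pace and stop on an object; "grip_force" is the grip in N (left out, the last holds). Time passes only in rows, so rows that repeat a pose let the fingers close. It gives the time, the measured TCP pose, the force and the opening at its end, in the units of the state.
- r.read_state(): the state, without advancing time (a new reading comes with each control period).
- r.camera(name): name is "scene" or "top" or "wrist"; returns a dict with "image" (420x560x3 uint8, red, green, blue), "intrinsics" (3x3 intrinsics, pixels), "world_from_camera" (4x4, takes a point from camera to world coordinates); the wrist camera has in their place "hand_eye" (4x4, takes a point from camera to tool coordinates, whose origin is the TCP and whose axes are the tool frame's). Camera axes: x right, y down, z forward; pixel columns grow to the right and rows downward; lengths in m; the calibration is good to about 2 mm. A picture is of the moment at which its call begins: read the wrist's pose just before it. There is no depth.
- r.close_job(): hands the job in, once; it reports no verdict.
Trained networks look in a picture, given as the dict that the camera call returned (one of the last four; its "shot" number tells which), for a name from the list of things; names that differ only in an ending like _2 or _b are one class to them, and where a whole thing is asked for, a point or a joint stands for the part that bears it (a point fixed in the world has none). Each returns a list of dicts, best first, with "conf" (0 to 1); they miss things now and then, are a little off and sometimes report something else, mostly with a low value. They report only what shows in the picture. A call takes as long as a camera call. They do not tell look-alikes from the thing itself.
- r.boxes_of(picture, query): "centre" ([row, column] in pixels, amid what is visible of it).
- r.regions_of(picture, query): "region" (420x560 bool, what is visible of it) and "centre" ([row, column] in pixels, amid what is visible of it).
The state is a dict: "time": time; "joint_positions": joint angles; "joint_vel": joint speeds; "joint_torque": joint torques, N m; "ee_pos": TCP position; "eef_rot": TCP orientation; "ft_force": force on the tool from outside, world axes, zero at the start; "torque": the same for the moment, N m; "width": finger opening in m.
Only numpy, scipy, OpenCV 4.12 (cv2) and the standard library are available. Lean on these libraries where they do the work, as an engineer would, in place of code of your own. Each camera call takes 0.05 s, during which the arm holds its last target.

## Working session

There is one attempt and no reset: what is moved stays moved. The work goes in short steps, Python scripts to look and compute and a tool call to move; the robot and the scene stay as the last step left them, time stands still between calls to the robot, and variables do not carry over. Pictures are saved under pics/ and viewed, and the job is handed in when it is done.

Besides the shell and the picture viewer there is one more tool, called after "Emit:" in YAML: its name, and indented under it one key for each argument. arm_command: Moves the arm, as the interface text tells. Its arguments: {"type":"object","properties":{"deltas":{"type":"array","items":{"type":"number"}},"hand":{"type":"number"},"grip_force":{"type":"number"}},"required":["deltas"]}

```bash
mkdir -p pics
python3 - <<'E'
from bench import r
import cv2,numpy as np,pickle
s=r.read_state();print({k:np.round(v,4) for k,v in s.items()})
for n in("scene","top","wrist"):
    p=r.camera(n);cv2.imwrite(f"pics/{n}0.png",p["image"][:,:,::-1]);pickle.dump(p,open(f"pics/{n}0.pkl","wb"))
    print(n,np.round(p["intrinsics"],1).tolist(),np.round(p.get("world_from_camera",p.get("hand_eye")),4).tolist())
    if n!="wrist":
        for q in("chest","cassette","cassette_front","lever_tip","lever_pivot","keeper","door_face","door_hinge","roller","opening","jar","canister","bottle","plug","rack","samplebox","spanner"):
            try: print(q,[(np.round(d["centre"]).astype(int).tolist(),round(d["conf"],2)) for d in r.boxes_of(p,q)][:4])
            except Exception as e: print(q,e)
print(r.read_state()["time"])
E
```

```text
{'time': np.float64(0.0), 'joint_positions': array([ 1.2354,  0.3329, -0.0647,  1.461 ,  0.0216,  1.3499, -0.0885]), 'joint_vel': array([ 0.0006,  0.0014,  0.0011, -0.0023, -0.0008, -0.0009,  0.0004]), 'joint_torque': array([ 3.00000e-04, -6.23259e+01,  2.48000e-02, -3.89895e+01,
       -6.13000e-02,  3.99000e-02,  2.00000e-04]), 'ee_pos': array([ 0.1922, -0.5943,  0.2217]), 'eef_rot': array([-0.5715,  0.4164, -0.4156,  0.5721]), 'ft_force': array([ 0.0013,  1.0414, -0.4131]), 'torque': array([0.0574, 0.0141, 0.0375]), 'width': np.float64(0.0873)}
scene [[536.8, 0.0, 275.7], [0.0, 536.8, 206.6], [0.0, 0.0, 1.0]] [[-0.1805, 0.811, -0.5566, 1.3456], [0.9835, 0.1552, -0.0928, 0.165], [0.0111, -0.5641, -0.8256, 1.3211], [0.0, 0.0, 0.0, 1.0]]
chest [([248, 287], 0.83)]
cassette [([160, 252], 0.97), ([212, 296], 0.77), ([174, 405], 0.63)]
cassette_front [([161, 249], 0.86), ([213, 292], 0.69), ([178, 409], 0.68)]
lever_tip [([222, 262], 0.72)]
lever_pivot [([217, 264], 0.75)]
keeper [([277, 370], 0.75), ([187, 330], 0.68), ([219, 264], 0.24)]
door_face [([188, 333], 0.66)]
door_hinge [([19
[... 771 characters left out ...]
t [([182, 284], 0.98)]
keeper [([243, 217], 0.62), ([185, 279], 0.3)]
door_face [([244, 218], 0.81), ([137, 354], 0.7)]
door_hinge [([240, 218], 0.6)]
roller [([179, 248], 0.89)]
opening [([181, 252], 0.88)]
jar [([154, 220], 0.85), ([207, 127], 0.31)]
canister [([136, 352], 0.75), ([246, 217], 0.46)]
bottle [([188, 348], 0.79)]
plug [([222, 338], 0.75), ([184, 283], 0.62)]
rack [([173, 170], 0.63)]
samplebox [([207, 126], 0.94), ([241, 216], 0.49)]
spanner [([174, 384], 0.57), ([181, 251], 0.41)]
wrist [[292.7, 0.0, 277.7], [0.0, 292.7, 209.6], [0.0, 0.0, 1.0]] [[1.0, 0.0015, 0.0005, 0.0001], [-0.0001, -0.2536, 0.9673, -0.1616], [0.0016, -0.9673, -0.2536, 0.0682], [0.0, 0.0, 0.0, 1.0]]
1.85
```

View images.

Run:
```python
import cv2
a=cv2.imread("pics/top0.png");cv2.imwrite("pics/top0c.png",cv2.resize(a[110:320,90:400],None,fx=2.5,fy=2.5,interpolation=cv2.INTER_CUBIC))
a=cv2.imread("pics/scene0.png");cv2.imwrite("pics/scene0c.png",cv2.resize(a[130:320,140:440],None,fx=2.6,fy=2.6,interpolation=cv2.INTER_CUBIC))
```

```text
(no output)
```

View pics/top0c.png

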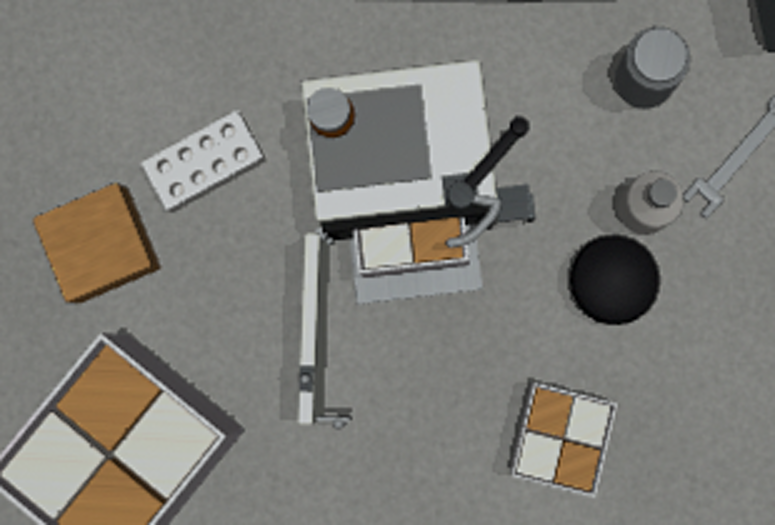

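View pics/scene0c.png

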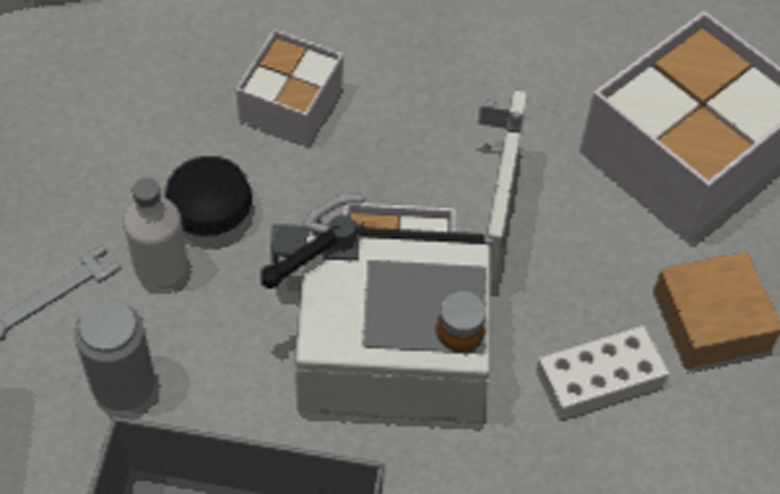

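View pics/top0.png

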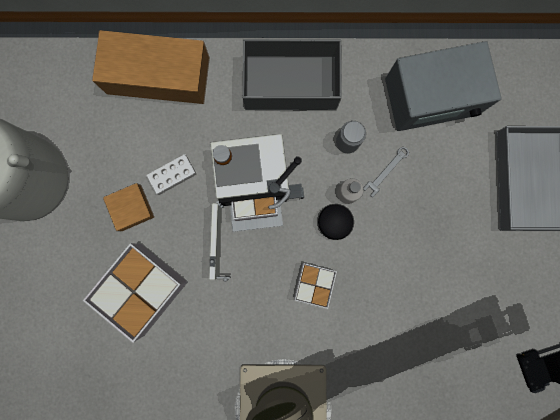

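```bash
cat > h.py <<'E'
import numpy as np,pickle
def ray(p,u,v,z,W=None):
    W=p["world_from_camera"] if W is None else W
    K=p["intrinsics"];d=W[:3,:3]@np.linalg.solve(K,[u,v,1]);o=W[:3,3];return o+d*(z-o[2])/d[2]
def proj(p,X,W=None):
    W=p["world_from_camera"] if W is None else W
    c=(np.asarray(X)-W[:3,3])@W[:3,:3];q=c@p["intrinsics"].T;return q[...,:2]/q[...,2:]
E
python3 - <<'E'
from h import *
p=pickle.load(open("pics/top0.pkl","rb"))
s=pickle.load(open("pics/scene0.pkl","rb"))
def T(x,y,z):return np.round(ray(p,90+x/2.5,110+y/2.5,z)*1000,1)
def S(x,y,z):return np.round(ray(s,140+x/2.6,130+y/2.6,z)*1000,1)
for n,a in dict(RL=(303,82,.11),RR=(480,62,.11),FR=(498,208,.11),FL=(321,220,.11),piv=(459,191,.138),tip=(519,126,.142),sillL=(357,302,.008),sillR=(481,290,.008),casFL=(362,275,.085),casFR=(468,264,.085),casBL=(357,231,.085),doorFree=(306,422,.108),doorhinge=(311,234,.108),keep=(306,379,.126)).items():print(n,T(*a))
print('S');
for n,a in dict(RL=(488,372,.11),RR=(298,370,.11),FL=(491,240,.11),piv=(343,235,.138),tip=(270,277,.142),casFL=(455,210,.085),casFR=(345,206,.085),keep=(519,95,.126)).items():print(n,S(*a))
E
```

```text
RL [701.4 190.2 110. ]
RR [723.6   5.2 110. ]
FR [569.9 -14.1 110. ]
FL [556.4 168.9 110. ]
piv [583.9  26.  138. ]
tip [650.3 -34.6 142. ]
sillL [475.9 139.4   8. ]
sillR [489.9   2.3   8. ]
casFL [501.2 127.8  85. ]
casFR [513.4  16.7  85. ]
casBL [547.5 133.7  85. ]
doorFree [349.4 180.9 108. ]
doorhinge [542.  179.2 108. ]
keep [393.3 179.5 126. ]
S
RL [704.3 194.2 110. ]
RR [736.5  12.7 110. ]
FL [552.6 177.9 110. ]
piv [593.  30. 138.]
tip [657.4 -31.1 142. ]
casFL [505.6 135.6  85. ]
casFR [522.6  19.2  85. ]
keep [369.9 184.2 126. ]
```

Run:
```python
from h import *
from scipy.optimize import least_squares
p=pickle.load(open("pics/top0.pkl","rb"));s=pickle.load(open("pics/scene0.pkl","rb"))
t=lambda x,y:(90+x/2.5,110+y/2.5)
q=lambda x,y:(140+x/2.6,130+y/2.6)
obs=[(p,t(303,82),(150,95,110)),(p,t(480,62),(150,-95,110)),(p,t(498,208),(0,-95,110)),(p,t(321,220),(0,95,110)),(p,t(459,191),(7,-58,138)),(p,t(357,302),(-85,70,8)),(p,t(481,290),(-85,-70,8)),
(s,q(488,372),(150,95,110)),(s,q(298,370),(150,-95,110)),(s,q(491,240),(0,95,110)),(s,q(343,235),(7,-58,138))]
def X(c,a):
    R=np.array([[np.cos(a[2]),-np.sin(a[2])],[np.sin(a[2]),np.cos(a[2])]])
    c=np.array(c)/1e3;return np.r_[R@c[:2]+a[:2],c[2]]
f=lambda a:np.concatenate([proj(P,X(c,a))-uv for P,uv,c in obs])
r=least_squares(f,[.56,.08,.11],loss="soft_l1");print(r.x);print(np.round(r.fun.reshape(-1,2),1))
```

```text
[0.56679446 0.08162737 0.12439266]
[[-1.6 -0.9]
 [-0.3 -1.4]
 [-0.6 -3.4]
 [-2.7  0.5]
 [ 0.4  1.1]
 [-0.4  0.8]
 [ 0.3 -0.4]
 [ 0.2 -0.1]
 [-1.9 -3.6]
 [-0.9  0.6]
 [-1.  -4.1]]
```

```bash
cat >> h.py <<'E'
from scipy.spatial.transform import Rotation as Ro
C0=np.array([.5665,.0825]);YAW=.12
def cw(x,y,z=0,C=None,yaw=None):
    """chest mm -> world m"""
    C=C0 if C is None else C; a=YAW if yaw is None else yaw
    return np.r_[C+np.array([[np.cos(a),-np.sin(a)],[np.sin(a),np.cos(a)]])@[x/1e3,y/1e3],z/1e3]
def wc(X):
    a=YAW;d=np.asarray(X)[:2]-C0
    return np.r_[np.array([[np.cos(a),np.sin(a)],[-np.sin(a),np.cos(a)]])@d,X[2]]*1e3
def delta(st,X,R=None):
    """shift/turn in tool axes from state st to world pos X, R"""
    R0=Ro.from_quat(st["eef_rot"]);t=R0.inv().apply(np.asarray(X)-st["ee_pos"])
    w=(R0.inv()*R).as_rotvec(degrees=True) if R is not None else np.zeros(3)
    return np.round(np.r_[t,w],3)
def down(th):
    """tool y down, tool x axis at world angle th"""
    x=np.array([np.cos(th),np.sin(th),0]);y=np.array([0,0,-1.]);return Ro.from_matrix(np.c_[x,y,np.cross(x,y)])
E
python3 - <<'E'
from h import *
from bench import r
p=pickle.load(open("pics/top0.pkl","rb"))
s=r.read_state();R=Ro.from_quat(s["eef_rot"]).as_matrix();print(np.round(R,3))
def T(x,y,z):return np.round(ray(p,90+x/2.5,110+y/2.5,z)*1000,1)
for n,a in dict(jar=(330,110,.155),bottle=(661,191,.15),canister=(660,52,.125),plug=(617,277,.052),small=(570,435,.06),sb=(90,240,.05),rack=(205,158,.03),tip=(519,126,.142)).items():
    w=T(*a);print(n,w,np.round(wc(w/1e3)))
E
```

```text
[[ 0.308  0.     0.951]
 [-0.951 -0.     0.308]
 [ 0.    -1.     0.   ]]
jar [663.4 156.5 155. ] [105.  62. 155.]
bottle [ 583.4 -177.2  150. ] [ -14. -260.  150.]
canister [ 731.6 -181.1  125. ] [ 132. -281.  125.]
plug [ 502.5 -143.3   52. ] [ -91. -217.   52.]
small [335.  -91.9  60. ] [-251. -145.   60.]
sb [539.5 424.9  50. ] [ 14. 343.  50.]
rack [632.6 307.1  30. ] [ 93. 215.  30.]
tip [650.3 -34.6 142. ] [  69. -126.  142.]
```

View pics/wrist0.png

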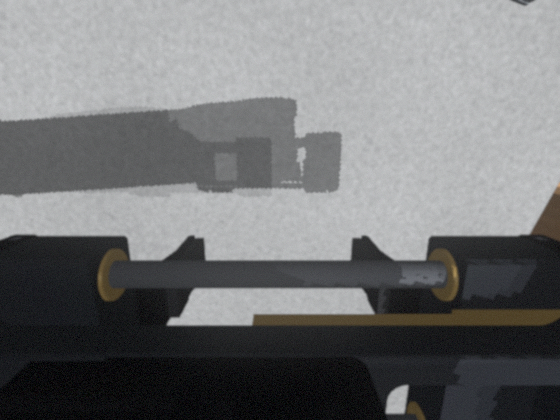

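Run:
```python
from h import *
from bench import r
s=r.read_state()
print(delta(s,cw(40,-185,220),down(YAW-np.pi/2)))
```

```text
[-3.4000e-01  3.0000e-03  5.6800e-01 -2.0000e-03  1.1048e+01  4.0000e-03]
```

Emit:
arm_command:
  deltas: [-0.34, 0, 0.57, 0, 11, 0, -0.34, 0, 0.57, 0, 11, 0, -0.34, 0, 0.57, 0, 11, 0, -0.34, 0, 0.57, 0, 11, 0, -0.34, 0, 0.57, 0, 11, 0, -0.34, 0, 0.57, 0, 11, 0, -0.34, 0, 0.57, 0, 11, 0, -0.34, 0, 0.57, 0, 11, 0]
  hand: 0

```text
time: 2.85
ee_pos: [0.5224, -0.2183, 0.2229]
eef_rot: [-0.529, 0.469, -0.469, 0.529]
ft_force: [1.0, -0.8, -0.1]
width: 0.015
```

Run:
```python
from h import *
from bench import r
s=r.read_state()
print(s["ee_pos"],s["width"],delta(s,cw(40,-185,220),down(YAW-np.pi/2)))
```

```text
[ 0.52237342 -0.21831894  0.22292406] 0.014954002764845886 [-0.108  0.003  0.12  -0.034  0.023  0.036]
```

Emit:
arm_command:
  deltas: [-0.06, 0, 0.06, 0, 0, 0, -0.108, 0, 0.12, 0, 0, 0, -0.108, 0, 0.12, 0, 0, 0, -0.108, 0, 0.12, 0, 0, 0]

```text
time: 3.35
ee_pos: [0.6286, -0.0943, 0.222]
eef_rot: [-0.53, 0.468, -0.467, 0.531]
ft_force: [0.3, -1.0, 0.4]
width: 0.0008
```

```bash
cat > snap.py <<'E'
import sys,cv2,pickle
from h import *
from bench import r
def snap(n,tag):
    s=r.read_state();p=r.camera(n)
    if n=="wrist":
        T=np.eye(4);T[:3,:3]=Ro.from_quat(s["eef_rot"]).as_matrix();T[:3,3]=s["ee_pos"];p["world_from_camera"]=T@p["hand_eye"]
    cv2.imwrite(f"pics/{tag}.png",p["image"][:,:,::-1]);pickle.dump(p,open(f"pics/{tag}.pkl","wb"));return s,p
if __name__=="__main__":
    for a in sys.argv[1:]:
        s,p=snap(*a.split(":"))
    s=r.read_state();print(s["time"],np.round(s["ee_pos"],4),s["width"],np.round(wc(s["ee_pos"]),1),np.round(s["ft_force"],1))
E
python3 snap.py wrist:w1
```

```text
3.4 [ 0.6278 -0.0968  0.2221] 0.000422286237325885 [  39.4 -185.3  222.1] [-0.1  0.6 -0.1]
```

View pics/w1.png

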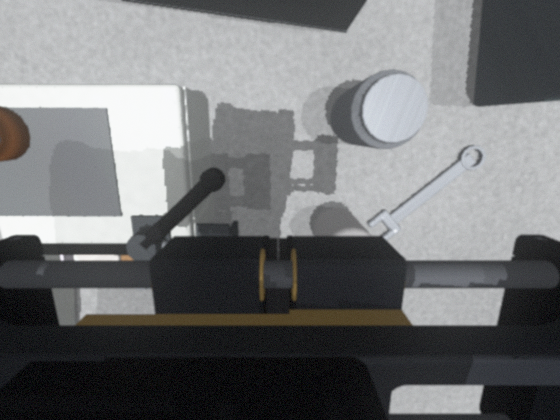

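Run:
```python
from h import *
p=pickle.load(open("pics/w1.pkl","rb"))
for n,(u,v,z) in dict(piv=(138,243,.138),tip=(213,180,.142),RR=(185,85,.11),rearedgeL=(2,88,.11),redge=(187,200,.11)).items():
    w=ray(p,u,v,z);print(n,np.round(w,4),np.round(wc(w),1))
print(proj(p,cw(150,-95,110)),proj(p,cw(7,-58,138)))
```

```text
piv [0.586 0.026 0.138] [ 12.6 -58.4 138. ]
tip [ 0.652  -0.0374  0.142 ] [  70.5 -129.2  142. ]
RR [ 0.7261 -0.0008  0.11  ] [ 148.5 -101.8  110. ]
rearedgeL [0.7034 0.1577 0.11  ] [144.9  58.2 110. ]
redge [ 0.6236 -0.0075  0.11  ] [ 46.  -96.2 110. ]
[177.08683643  83.09865963] [138.21862677 248.80866762]
```

Emit:
arm_command:
  deltas: [-0.015, 0.05, 0.027, 0, 0, 0, -0.015, 0.098, 0.027, 0, 0, 0, -0.015, 0.098, 0.027, 0, 0, 0, -0.035, 0.098, 0.03, 0, 0, 0, -0.055, 0.098, 0.035, 0, 0, 0, -0.075, 0.098, 0.04, 0, 0, 0, -0.095, 0.098, 0.046, 0, 0, 0, -0.102, 0.098, 0.048, 0, 0, 0]

```text
time: 4.4
ee_pos: [0.6631, 0.0119, 0.1258]
eef_rot: [-0.529, 0.468, -0.468, 0.531]
ft_force: [-0.2, -1.4, 1.2]
width: 0.0006
```

```bash
python3 snap.py wrist:w2 top:t2
```

```text
4.5 [0.6627 0.0107 0.1249] 0.00035317401129648956 [ 86.9 -82.8 124.9] [0.1 0.2 0.3]
```

View pics/w2.png

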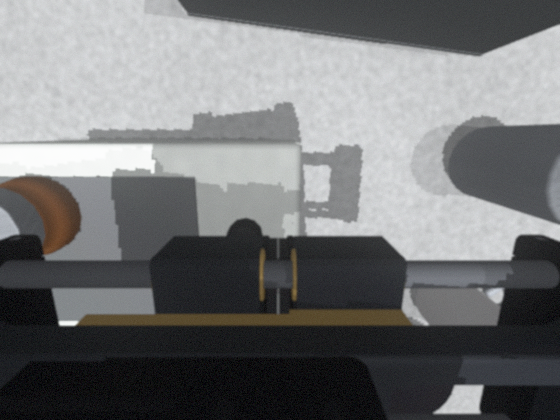

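View pics/t2.png

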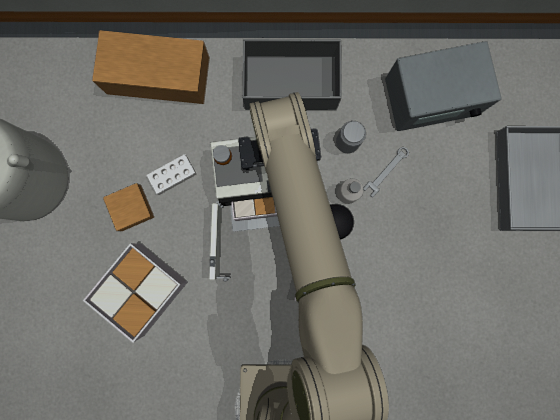

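Run:
```python
from h import *
p=pickle.load(open("pics/w2.pkl","rb"))
for n,(u,v,z) in dict(tip=(243,233,.142),RR=(300,142,.11)).items():
    w=ray(p,u,v,z);print(n,np.round(w,4),np.round(wc(w),1))
```

```text
tip [0.6782 0.0317 0.142 ] [104.8 -63.8 142. ]
RR [0.7274 0.0063 0.11  ] [150.6 -94.9 110. ]
```

Emit:
arm_command:
  deltas: [0.012, 0, 0, 0, 0, 0, 0.012, -0.055, 0, 0, 0, 0, 0, -0.09, -0.03, 0, 0, 0, -0.03, -0.09, -0.08, 0, 0, 0, -0.06, -0.09, -0.13, 0, 0, 0, -0.083, -0.09, -0.179, 0, 0, 0, -0.083, -0.04, -0.182, 0, 0, 0, -0.083, 0.01, -0.182, 0, 0, 0]

```text
time: 5.5
ee_pos: [0.4724, 0.0676, 0.1144]
eef_rot: [-0.528, 0.468, -0.471, 0.529]
ft_force: [0.9, -0.7, 0.2]
width: 0.0004
```

```bash
python3 snap.py wrist:w3
```

```text
5.55 [0.4687 0.0669 0.1079] 0.0005123134886092934 [-99.   -3.8 107.9] [-4.7 -0.8 -6. ]
```

View pics/w3.png

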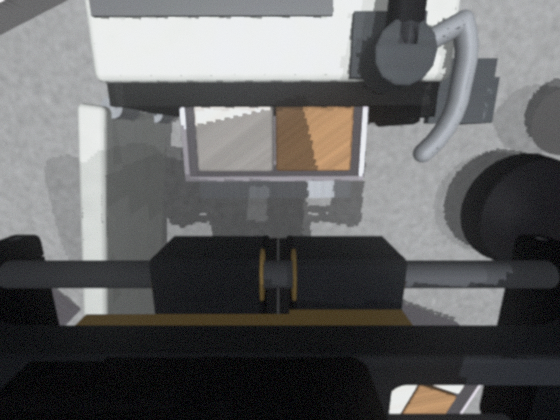

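Run:
```python
from h import *
from bench import r
s=r.read_state();print(np.round(s["ft_force"],1),np.round(wc(s["ee_pos"]),1),np.round(s["joint_vel"],2))
p=pickle.load(open("pics/w3.pkl","rb"))
for n,(u,v,z) in dict(fl=(187,179,.085),fr=(364,179,.085),hook=(422,155,.124),frontL=(95,82,.11),piv=(405,42,.138)).items():
    w=ray(p,u,v,z);print(n,np.round(wc(w),1))
print(delta(s,cw(-85,0,72),down(YAW-np.pi/2)))
```

```text
[-4.7 -0.8 -6. ] [-99.   -3.8 107.9] [ 0.01 -0.01  0.01 -0.04 -0.06  0.17  0.05]
fl [-56.1  55.5  85. ]
fr [-56.1 -60.8  85. ]
hook [-37.9 -77.9 124. ]
frontL [ -1.   92.2 110. ]
piv [ 10.4 -58.  138. ]
[-0.004  0.036  0.014  0.375 -0.078  0.038]
```

Emit:
arm_command:
  deltas: [-0.002, 0.02, 0, 0, 0, 0, -0.002, 0.038, 0, 0, 0, 0, -0.002, 0.038, 0.01, 0, 0, 0, -0.002, 0.038, 0.02, 0, 0, 0, -0.002, 0.038, 0.035, 0, 0, 0, -0.002, 0.038, 0.05, 0, 0, 0, -0.002, 0.038, 0.06, 0, 0, 0, -0.002, 0.038, 0.06, 0, 0, 0]

```text
time: 6.55
ee_pos: [0.5325, 0.0789, 0.0766]
eef_rot: [-0.529, 0.469, -0.469, 0.53]
ft_force: [-0.3, -0.9, 0.2]
width: 0.0009
```

```bash
python3 snap.py wrist:w4
```

```text
6.6 [0.532  0.0788 0.0766] 0.00030585612955985863 [-34.7   0.5  76.6] [ 0.2  0.  -0.3]
```

View pics/w4.png

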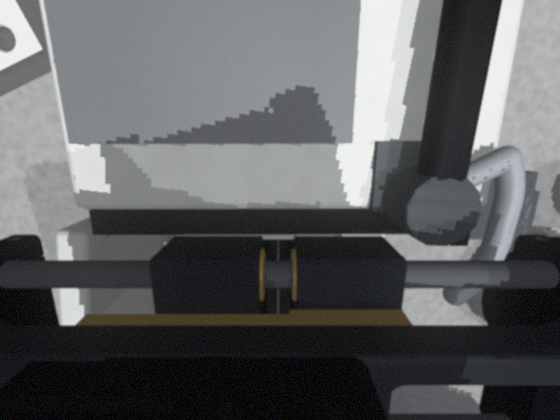

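Emit:
arm_command:
  deltas: [0, 0.004, 0.008, 0, 0, 0, 0, 0.004, 0.015, 0, 0, 0, 0, 0.004, 0.018, 0, 0, 0, 0, 0.004, 0.018, 0, 0, 0]

```text
time: 7.1
ee_pos: [0.5492, 0.0805, 0.0722]
eef_rot: [0.529, -0.469, 0.469, -0.529]
ft_force: [-2.0, -2.3, -1.4]
width: 0.0005
```

```bash
python3 snap.py scene:s5
```

```text
7.15 [0.5491 0.0805 0.0722] 0.00047192212092180355 [-17.5   0.1  72.2] [-2.7 -0.5 -2.1]
```

Run:
```python
import cv2
a=cv2.imread("pics/s5.png");cv2.imwrite("pics/s5c.png",cv2.resize(a[150:300,200:400],None,fx=4,fy=4,interpolation=cv2.INTER_CUBIC))
```

```text
(no output)
```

View pics/s5c.png

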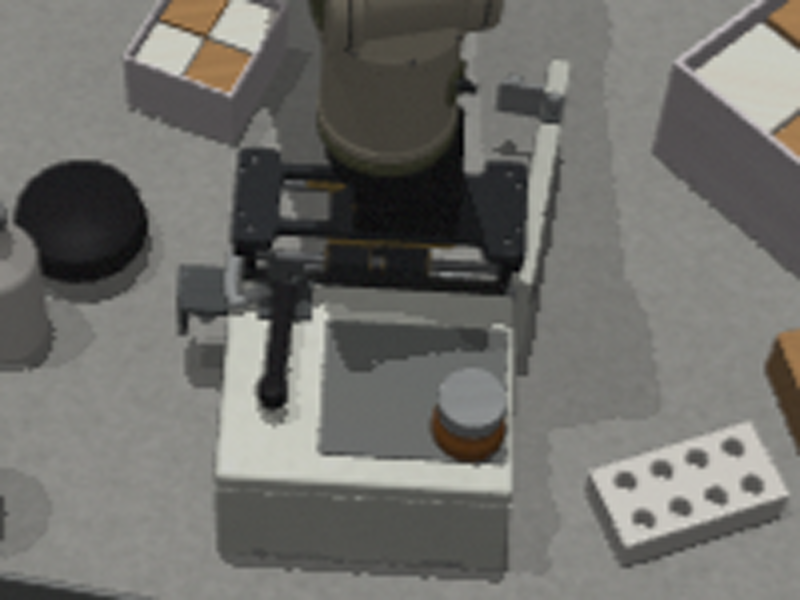

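Emit:
arm_command:
  deltas: [0, 0, 0.002, 0, 0, 0, 0, 0, 0.004, 0, 0, 0, 0, 0, 0.004, 0, 0, 0]

```text
time: 7.52
ee_pos: [0.5494, 0.0805, 0.0721]
eef_rot: [0.532, -0.47, 0.467, -0.527]
ft_force: [-21.4, -4.1, 16.1]
width: 0.0003
```

Emit:
arm_command:
  deltas: [0, 0, -0.03, 0, 0, 0, 0, 0, -0.07, 0, 0, 0, 0, -0.05, -0.09, 0, 0, 0, 0, -0.09, -0.09, 0, 0, 0, 0, -0.09, -0.09, 0, 0, 0]

```text
time: 8.15
ee_pos: [0.4664, 0.0708, 0.1661]
eef_rot: [-0.527, 0.467, -0.471, 0.531]
ft_force: [0.9, -0.1, -0.6]
width: 0.0006
```

```bash
python3 snap.py wrist:w6
```

```text
8.2 [0.4653 0.0706 0.1641] 0.0006408821529214816 [-101.9    0.3  164.1] [ 0.1 -0.4 -1.2]
```

View pics/w6.png

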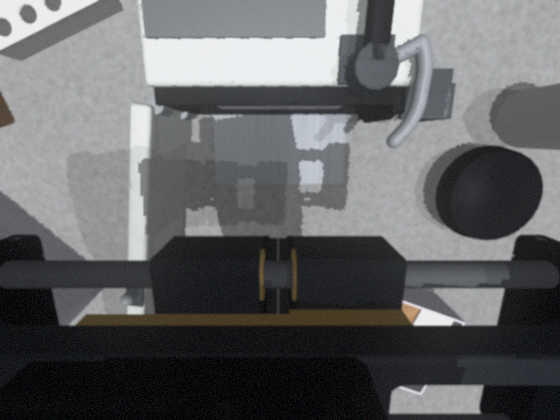

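Run:
```python
import cv2
from h import *
p=pickle.load(open("pics/w6.pkl","rb"))
for x in (-7,-13,-20): print(x,proj(p,cw(x,55,85)),proj(p,cw(x,-58,85)))
print(proj(p,cw(0,95,110)),proj(p,cw(7,-58,138)))
a=cv2.imread("pics/w6.png")[60:160,130:450];a=cv2.convertScaleAbs(a,alpha=1.5,beta=30)
cv2.imwrite("pics/w6c.png",cv2.resize(a,None,fx=2.5,fy=2.5,interpolation=cv2.INTER_CUBIC))
```

```text
-7 [207.56472421  99.84101265] [351.88719764 100.22953305]
-13 [207.99507002 107.92716886] [351.39454447 108.30618157]
-20 [208.49023145 117.23120426] [350.82768458 117.5993891 ]
[140.98577371  84.73381764] [375.36520073  64.95537172]
```

View pics/w6c.png

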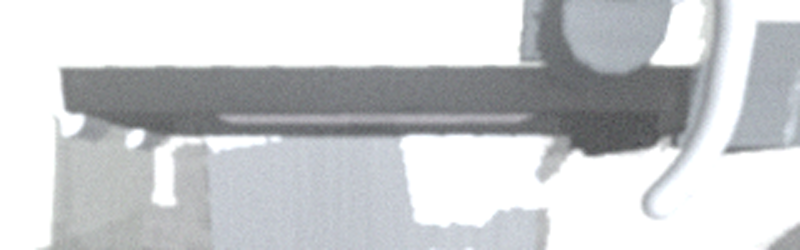

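Run:
```python
from h import *
p=pickle.load(open("pics/w6.pkl","rb"))
print("cam",wc(p["world_from_camera"][:3,3]))
for c in [(0,60,110),(0,60,92),(0,60,8),(0,-60,92),(0,-60,8),(-7,58,85),(-7,58,8),(-7,-58,8),(-85,70,8),(0,58,50),(-7,58,50)]: print(c,np.round(proj(p,cw(*c))))
```

```text
cam [-33.82491294   0.35689273 328.24877382]
(0, 60, 110) [191.  85.]
(0, 60, 92) [198.  89.]
(0, 60, 8) [220. 101.]
(0, -60, 92) [357.  89.]
(0, -60, 8) [336. 102.]
(-7, 58, 85) [204. 100.]
(-7, 58, 8) [222. 109.]
(-7, -58, 8) [334. 109.]
(-85, 70, 8) [214. 183.]
(0, 58, 50) [213.  96.]
(-7, 58, 50) [213. 104.]
```

```bash
cat >> h.py <<'E'
def door_pt(th,d,extra=0,hx=15,hz=9.5):
    h=hx*abs(np.sin(th))+hz*abs(np.cos(th))
    dr=np.array([-np.sin(th),-np.cos(th)]);n=np.array([-np.cos(th),np.sin(th)])
    return np.array([-12,92])+d*dr+(16+h+extra)*n
E
python3 - <<'E'
from h import *
p=pickle.load(open("pics/top0.pkl","rb"))
for th in (1.7,):
    for e in (0,15,30):
        q=door_pt(th,98,e);print(q,cw(*q,75),(proj(p,cw(*q,75))-[90,110])*2.5)
print((proj(p,cw(*door_pt(1.7,197,-10),108))-[90,110])*2.5)
for z in (.08,.1,.12): print(z,[np.round(ray(p,90+x/2.5,110+y/2.5,z),3) for x,y in ((103,337),(230,437),(0,470))])
for th in np.arange(1.7,-.01,-.1): print(round(th,2),np.round(door_pt(th,98)))
E
```

```text
[-105.04737267  136.45820409] [0.44587235 0.20540143 0.075     ] [288.3493845  327.68511509]
[-103.11470525  151.33317624] [0.4460104 0.2204008 0.075    ] [274.10794243 327.47534628]
[-101.18203784  166.2081484 ] [0.44614845 0.23540016 0.075     ] [259.86768241 327.26559488]
[290.87360046 424.52597961]
0.08 [array([0.435, 0.399, 0.08 ]), array([0.332, 0.263, 0.08 ]), array([0.297, 0.501, 0.08 ])]
0.1 [array([0.435, 0.393, 0.1  ]), array([0.333, 0.26 , 0.1  ]), array([0.299, 0.494, 0.1  ])]
0.12 [array([0.434, 0.388, 0.12 ]), array([0.335, 0.256, 0.12 ]), array([0.3  , 0.487, 0.12 ])]
1.7 [-105.  136.]
1.6 [-109.  126.]
1.5 [-112.  117.]
1.4 [-114.  107.]
1.3 [-115.   98.]
1.2 [-115.   88.]
1.1 [-115.   78.]
1.0 [-113.   67.]
0.9 [-110.   57.]
0.8 [-106.   48.]
0.7 [-100.   38.]
0.6 [-94.  29.]
0.5 [-87.  21.]
0.4 [-78.  14.]
0.3 [-69.   7.]
0.2 [-59.   2.]
0.1 [-49.  -3.]
-0.0 [-37.  -6.]
```

Emit:
arm_command:
  deltas: [-0.055, -0.005, 0, 0, 0, 0, -0.11, -0.005, 0, 0, 0, 0, -0.165, 0, 0, 0, 0, 0, -0.172, 0, 0, 0, 0, 0, -0.172, 0.04, 0, 0, 0, 0, -0.172, 0.085, 0, 0, 0, 0, -0.172, 0.085, 0, 0, 0, 0]

```text
time: 9.07
ee_pos: [0.4411, 0.2393, 0.0744]
eef_rot: [0.531, -0.47, 0.468, -0.527]
ft_force: [-0.2, -0.7, 0.1]
width: 0.0001
```

```bash
python3 snap.py wrist:w7 top:t7
```

```text
9.175 [0.4435 0.2411 0.0782] 0.0005650184106581829 [-103.2  172.2   78.2] [0.7 0.6 0.7]
```

View pics/w7.png

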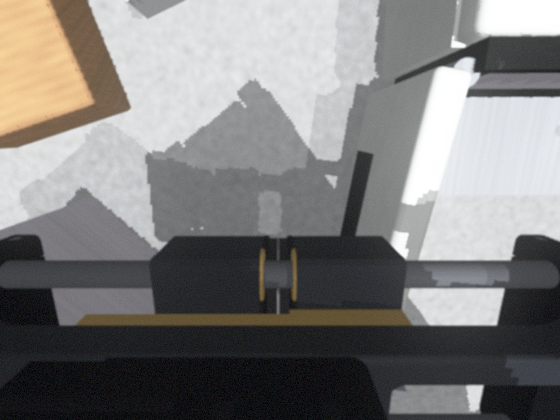

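Emit:
arm_command:
  deltas: [0.036, 0.002, -0.002, 0, 0, 0, 0.046, 0.002, -0.006, 0, 0, 0, 0.055, 0.002, -0.009, 0, 0, 0, 0.065, 0.002, -0.011, 0, 0, 0, 0.074, 0.002, -0.012, 0, 0, 0, 0.084, 0.002, -0.012, 0, 0, 0, 0.094, 0.002, -0.012, 0, 0, 0, 0.105, 0.002, -0.01, 0, 0, 0]

```text
time: 10.18
ee_pos: [0.4459, 0.135, 0.0755]
eef_rot: [0.529, -0.469, 0.469, -0.529]
ft_force: [0.2, 1.4, -0.9]
width: 0.0003
```

```bash
python3 snap.py wrist:w8 scene:s8
```

```text
10.275 [0.4462 0.134  0.0753] 0.0006882419044428915 [-113.3   65.5   75.3] [ 0.1 -0.   0. ]
```

View pics/w8.png

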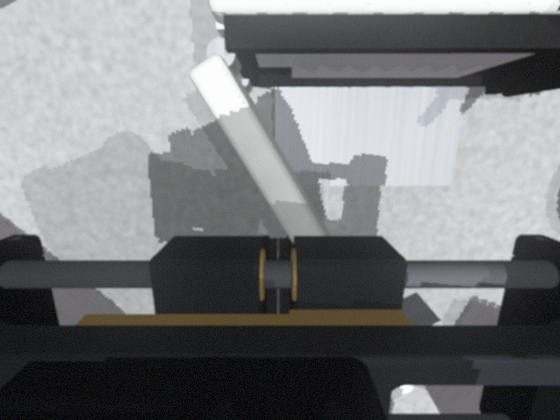

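View pics/s8.png

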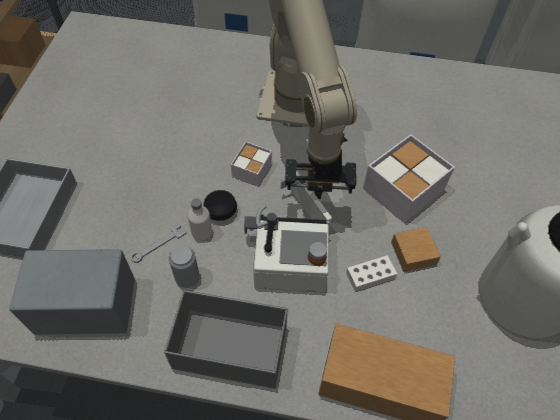

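Run:
```python
import cv2
from h import *
p=pickle.load(open("pics/w8.pkl","rb"))
for c in [(0,95,110),(0,60,92),(-7,58,85),(-7,-58,85),(-13,58,85),(-7,58,8),(-7,-58,8),(-13,58,8),(-85,70,8),(-85,-70,8)]: print(c,np.round(proj(p,cw(*c)),1))
a=cv2.imread("pics/w8.png")[0:110,190:560];a=cv2.convertScaleAbs(a,alpha=1.5,beta=20)
cv2.imwrite("pics/w8c.png",cv2.resize(a,None,fx=2.1,fy=4,interpolation=cv2.INTER_CUBIC))
```

```text
(0, 95, 110) [202.6  10. ]
(0, 60, 92) [292.3  26.9]
(-7, 58, 85) [295.6  48.9]
(-7, -58, 85) [542.6  49.6]
(-13, 58, 85) [295.4  62.9]
(-7, 58, 8) [289.3  78.4]
(-7, -58, 8) [449.5  78.8]
(-13, 58, 8) [289.2  87.3]
(-85, 70, 8) [272.9 184.9]
(-85, -70, 8) [449.7 185.4]
```

View pics/w8c.png

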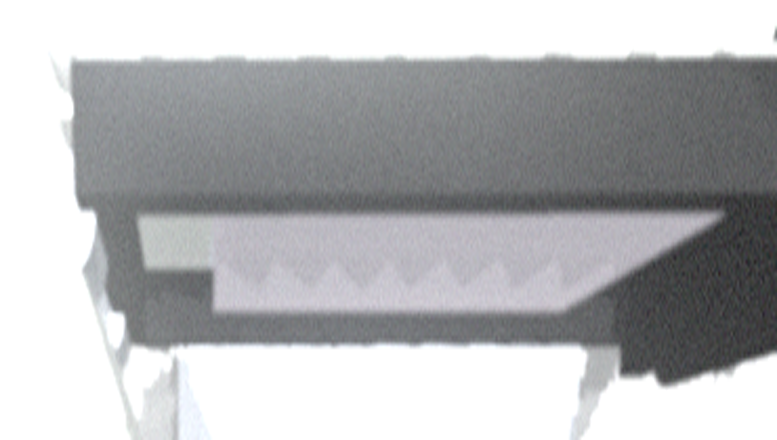

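Emit:
arm_command:
  deltas: [0.009, 0, 0.003, 0, 0, 0, 0.018, 0, 0.007, 0, 0, 0, 0.028, 0, 0.013, 0, 0, 0, 0.037, 0, 0.019, 0, 0, 0, 0.045, 0, 0.026, 0, 0, 0, 0.052, 0, 0.035, 0, 0, 0, 0.059, 0, 0.044, 0, 0, 0, 0.064, 0, 0.054, 0, 0, 0]

```text
time: 11.28
ee_pos: [0.5079, 0.0782, 0.0755]
eef_rot: [0.529, -0.469, 0.469, -0.529]
ft_force: [-2.3, -0.6, -0.1]
width: 0.0006
```

```bash
python3 snap.py wrist:w9
```

```text
11.325 [0.5091 0.0776 0.0756] 0.0005603064736730956 [-57.6   2.   75.6] [ 0.5 -1.1  0.4]
```

View pics/w9.png

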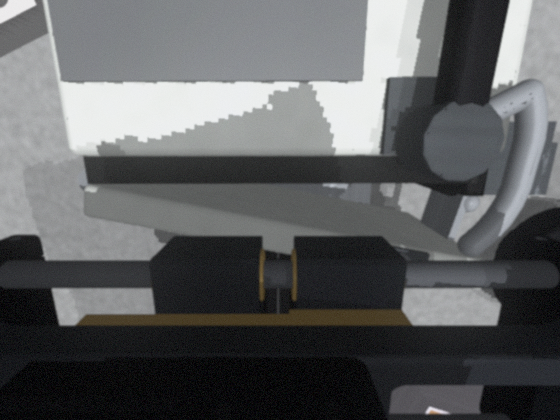

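Emit:
arm_command:
  deltas: [0.002, 0, 0.004, 0, 0, 0, 0.004, 0, 0.008, 0, 0, 0, 0.006, 0, 0.011, 0, 0, 0, 0.006, 0, 0.014, 0, 0, 0, 0.006, 0, 0.016, 0, 0, 0, 0.006, 0, 0.016, 0, 0, 0]

```text
time: 12.08
ee_pos: [0.5237, 0.0748, 0.0755]
eef_rot: [0.529, -0.469, 0.469, -0.529]
ft_force: [-1.6, 1.1, 0.4]
width: 0.0005
```

```bash
python3 snap.py wrist:w10
```

```text
12.125 [0.5238 0.0748 0.0755] 0.0005892398334087295 [-43.3  -2.6  75.5] [-1.7  0.4  0.6]
```

View pics/w10.png

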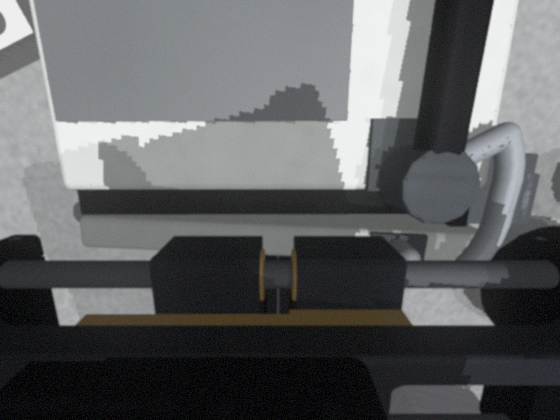

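Emit:
arm_command:
  deltas: [0, 0, 0.002, 0, 0, 0, 0, 0, 0.004, 0, 0, 0, 0, 0, 0.004, 0, 0, 0]

```text
time: 12.5
ee_pos: [0.5268, 0.0746, 0.0754]
eef_rot: [0.53, -0.469, 0.469, -0.528]
ft_force: [-9.6, -1.8, 6.7]
width: 0.0003
```

Emit:
arm_command:
  deltas: [0, 0, 0.002, 0, 0, 0, 0, 0, 0.004, 0, 0, 0, 0, 0, 0.004, 0, 0, 0]

```text
time: 12.88
ee_pos: [0.5292, 0.0745, 0.0753]
eef_rot: [0.531, -0.47, 0.468, -0.527]
ft_force: [-16.4, -4.0, 14.2]
width: 0.0005
```

```bash
python3 snap.py wrist:w11
```

```text
12.925 [0.5292 0.0745 0.0753] 0.00037892745237204736 [-38.   -3.5  75.3] [-17.9  -4.   13.4]
```

View pics/w11.png

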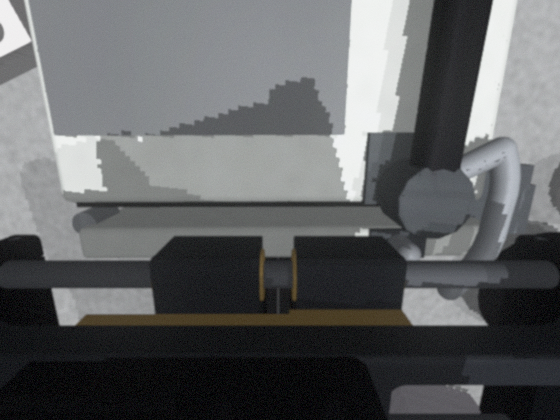

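Emit:
arm_command:
  deltas: [0, 0, -0.01, 0, 0, 0, 0, 0, -0.04, 0, 0, 0, 0, -0.03, -0.06, 0, 0, 0, 0, -0.09, -0.06, 0, 0, 0, 0, -0.09, -0.06, 0, 0, 0]

```text
time: 13.55
ee_pos: [0.4751, 0.0687, 0.1701]
eef_rot: [-0.527, 0.467, -0.471, 0.531]
ft_force: [0.7, 0.1, -0.3]
width: 0.0005
```

```bash
python3 snap.py wrist:w12
```

```text
13.6 [0.4738 0.0682 0.1677] 0.0006274909731051384 [-93.7  -3.1 167.7] [ 0.6  0.5 -1.8]
```

View pics/w12.png

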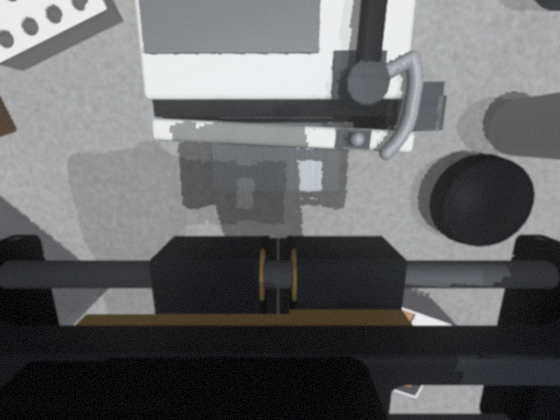

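Emit:
arm_command:
  deltas: [0, -0.04, 0.02, 0, 0, 0, 0.01, -0.04, 0.08, 0, 0, 0, 0.019, -0.04, 0.14, 0, 0, 0, 0.019, -0.04, 0.182, 0, 0, 0, 0.019, 0, 0.182, 0, 0, 0, 0.019, 0.042, 0.182, 0, 0, 0, 0.019, 0.042, 0.182, 0, 0, 0]

```text
time: 14.48
ee_pos: [0.6527, 0.0707, 0.1189]
eef_rot: [0.531, -0.471, 0.467, -0.527]
ft_force: [-0.1, -0.2, 1.7]
width: 0.0005
```

```bash
python3 snap.py wrist:w13
```

```text
14.525 [0.6542 0.0712 0.122 ] 0.0005403169602711563 [ 85.8 -21.7 122. ] [ 0.9 -0.9  0.1]
```

View pics/w13.png

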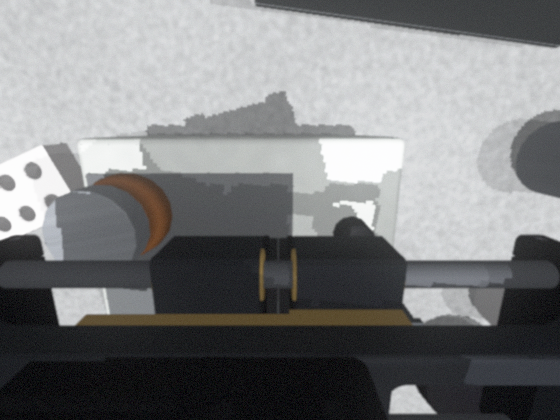

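Run:
```python
from h import *
for f in [0.1,.25,.4,.55,.7,.85,1.0,1.15,1.3,1.45,1.58]:
    d=np.array([np.cos(f),-np.sin(f)]);n=np.array([np.sin(f),np.cos(f)])
    q=np.array([7,-58])+78*d+(9+15*abs(n[1])+9.5*abs(n[0]))*n
    print(f,np.round(q),"dx %.3f dz %.3f"%(-(q[1]+21.7)/1e3,(q[0]-85.8)/1e3))
```

```text
0.1 [ 87. -41.] dx 0.019 dz 0.001
0.25 [ 89. -52.] dx 0.031 dz 0.003
0.4 [ 89. -64.] dx 0.042 dz 0.003
0.55 [ 87. -76.] dx 0.054 dz 0.002
0.7 [ 84. -88.] dx 0.066 dz -0.002
0.85 [ 78. -99.] dx 0.078 dz -0.008
1.0 [  70. -110.] dx 0.088 dz -0.016
1.15 [  61. -119.] dx 0.098 dz -0.025
1.3 [  49. -127.] dx 0.106 dz -0.037
1.45 [  36. -133.] dx 0.111 dz -0.049
1.58 [  25. -136.] dx 0.114 dz -0.061
```

Emit:
arm_command:
  deltas: [0.019, -0.003, 0.001, 0, 0, 0, 0.031, -0.003, 0.003, 0, 0, 0, 0.042, -0.003, 0.003, 0, 0, 0, 0.054, -0.003, 0.002, 0, 0, 0, 0.066, -0.003, -0.002, 0, 0, 0, 0.078, -0.003, -0.008, 0, 0, 0, 0.088, -0.003, -0.016, 0, 0, 0, 0.098, -0.003, -0.025, 0, 0, 0]

```text
time: 15.52
ee_pos: [0.6419, -0.0279, 0.1267]
eef_rot: [-0.529, 0.469, -0.468, 0.53]
ft_force: [1.9, 7.4, -1.1]
width: 0.0002
```

```bash
python3 snap.py wrist:w14
```

```text
15.575 [ 0.6412 -0.0303  0.1267] 0.000869759286061751 [  60.7 -120.9  126.7] [ 1.2 -0.4  0.3]
```

View pics/w14.png

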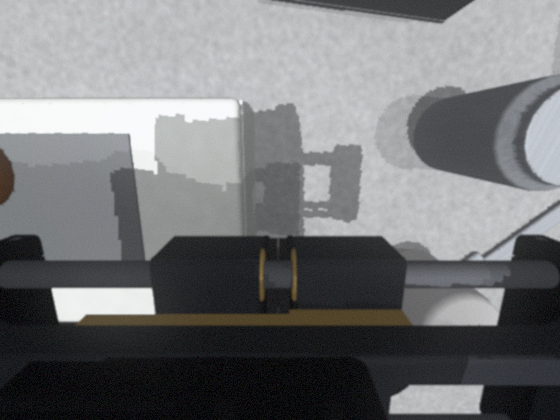

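Emit:
arm_command:
  deltas: [0.004, 0, -0.008, 0, 0, 0, 0.008, 0, -0.017, 0, 0, 0, 0.012, 0, -0.025, 0, 0, 0, 0.014, 0, -0.032, 0, 0, 0, 0.015, 0, -0.036, 0, 0, 0, 0.015, 0, -0.038, 0, 0, 0, 0.015, 0, -0.038, 0, 0, 0]

```text
time: 16.45
ee_pos: [0.6075, -0.0483, 0.127]
eef_rot: [-0.528, 0.468, -0.47, 0.53]
ft_force: [8.1, 2.8, -1.6]
width: 0.0002
```

```bash
python3 snap.py top:t15 scene:s15;python3 - <<'E'
import cv2
a=cv2.imread("pics/s15.png");cv2.imwrite("pics/s15c.png",cv2.resize(a[150:300,200:400],None,fx=4,fy=4,interpolation=cv2.INTER_CUBIC))
E
```

```text
16.55 [ 0.6075 -0.0483  0.127 ] 0.0002795170453192515 [  25.1 -134.8  127. ] [ 8.5  2.3 -2.1]
```

View pics/s15c.png

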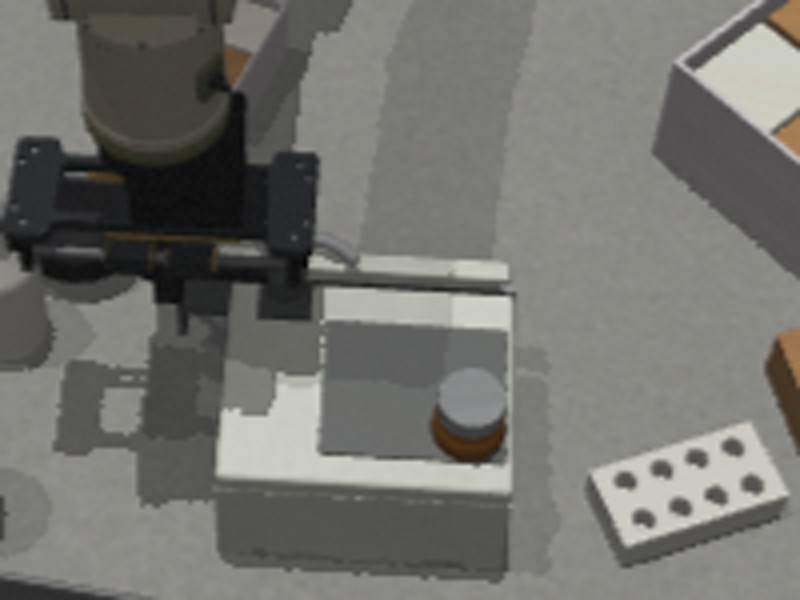

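Emit:
arm_command:
  deltas: [0, 0, -0.003, 0, 0, 0, 0, 0, -0.006, 0, 0, 0, 0, 0, -0.006, 0, 0, 0]

```text
time: 16.92
ee_pos: [0.6066, -0.0484, 0.1277]
eef_rot: [-0.525, 0.465, -0.472, 0.533]
ft_force: [33.7, 4.3, -18.2]
width: 0.0005
```

Hard stop (34 N, only 0.9 mm of motion). Back off, lift clear and look.

Emit:
arm_command:
  deltas: [0, 0, 0.012, 0, 0, 0, 0, 0, 0.03, 0, 0, 0, 0, -0.05, 0.035, 0, 0, 0, 0, -0.1, 0.035, 0, 0, 0, 0.05, -0.12, 0.0, 0, 0, 0, 0.09, -0.12, -0.05, 0, 0, 0, 0.09, -0.12, -0.1, 0, 0, 0, 0.09, -0.12, -0.15, 0, 0, 0]

```text
time: 17.92
ee_pos: [0.4597, -0.1579, 0.2462]
eef_rot: [0.529, -0.47, 0.469, -0.528]
ft_force: [0.4, -0.2, 0.8]
width: 0.0005
```

Emit:
arm_command:
  deltas: [0.03, -0.03, -0.05, 0, 0, 0, 0.06, -0.05, -0.1, 0, 0, 0, 0.09, -0.05, -0.15, 0, 0, 0, 0.09, -0.05, -0.15, 0, 0, 0]

```text
time: 18.42
ee_pos: [0.32, -0.267, 0.2969]
eef_rot: [0.528, -0.471, 0.471, -0.527]
ft_force: [0.9, 0.8, 0.1]
width: 0.0004
```

```bash
python3 snap.py top:t16 scene:s16;python3 - <<'E'
import cv2
a=cv2.imread("pics/s16.png");cv2.imwrite("pics/s16c.png",cv2.resize(a[150:300,200:400],None,fx=4,fy=4,interpolation=cv2.INTER_CUBIC))
a=cv2.imread("pics/t16.png");cv2.imwrite("pics/t16c.png",cv2.resize(a[110:260,190:390],None,fx=4,fy=4,interpolation=cv2.INTER_CUBIC))
E
```

```text
18.525 [ 0.3234 -0.2641  0.2966] 0.0002462331743505495 [-282.8 -315.   296.6] [ 0.7  0.9 -0. ]
```

View pics/s16c.png

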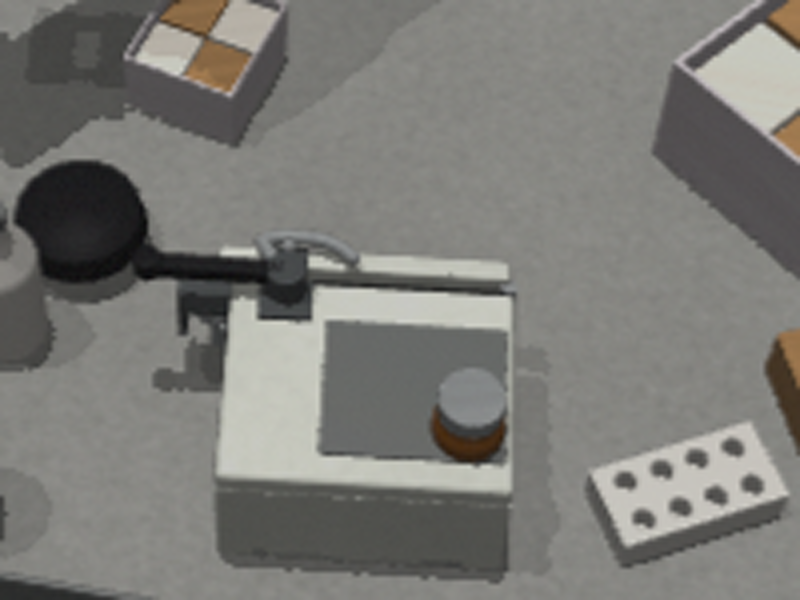

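View pics/t16c.png

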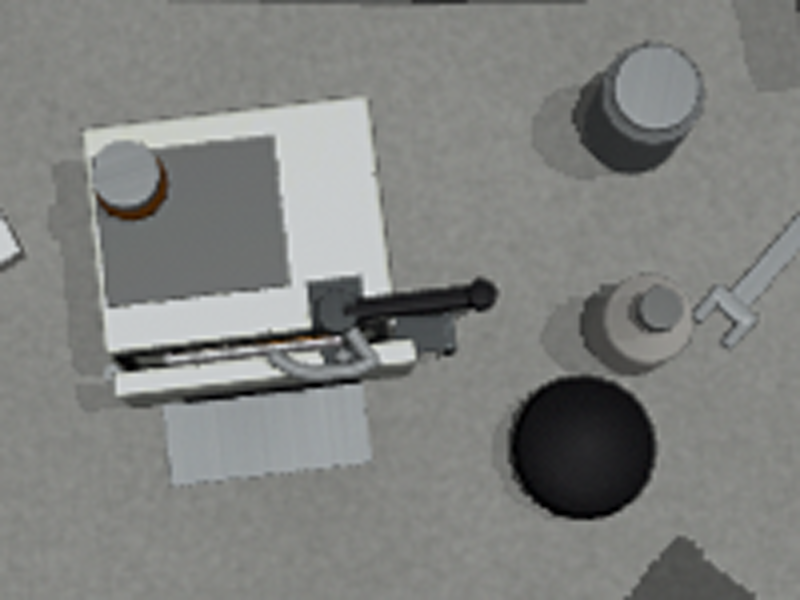

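Run:
```python
from h import *
from bench import r
p=pickle.load(open("pics/t16.pkl","rb"))
T=lambda x,y,z:wc(ray(p,190+x/4,110+y/4,z))
a,b=T(335,308,.138),T(482,294,.142);print(a,b,np.arctan2(-(b-a)[1],(b-a)[0]))
for c in [(-12,92,108),(-12,-105,108),(-28,92,108),(-28,-105,108),(7,-150,142),(7,-58,138),(0,95,110),(0,-95,110),(150,95,110),(150,-95,110)]: print(c,np.round((proj(p,cw(*c))-[190,110])*4))
s=pickle.load(open("pics/s16.pkl","rb"))
for c in [(-12,92,108),(-12,-105,108),(-28,92,108),(-28,-105,108),(7,-150,142),(7,-58,138)]: print(c,np.round((proj(s,cw(*c))-[200,150])*4))
o=pickle.load(open("pics/top0.pkl","rb"))["image"].astype(int);d=np.abs(o-p["image"].astype(int)).sum(2)
import cv2;cv2.imwrite("pics/diff.png",np.clip(d,0,255).astype(np.uint8))
```

```text
[  8.91698627 -58.33068874 138.        ] [   6.63398967 -151.71636438  142.        ] 1.5952384260810497
(-12, 92, 108) [108. 372.]
(-12, -105, 108) [411. 337.]
(-28, 92, 108) [111. 397.]
(-28, -105, 108) [414. 362.]
(7, -150, 142) [479. 294.]
(7, -58, 138) [335. 311.]
(0, 95, 110) [101. 354.]
(0, -95, 110) [393. 320.]
(150, 95, 110) [ 78. 127.]
(150, -95, 110) [367.  94.]
(-12, 92, 108) [509. 278.]
(-12, -105, 108) [217. 262.]
(-28, 92, 108) [509. 259.]
(-28, -105, 108) [219. 242.]
(7, -150, 142) [146. 253.]
(7, -58, 138) [285. 265.]
```

View pics/diff.png

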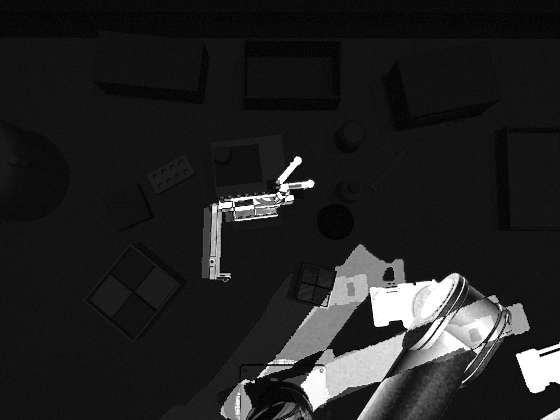

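Emit:
arm_command:
  deltas: [-0.05, 0, 0.03, 0, 0, 0, -0.1, 0, 0.06, 0, 0, 0, -0.15, 0.02, 0.09, 0, 0, 0, -0.2, 0.04, 0.12, 0, 0, 0, -0.25, 0.06, 0.15, 0, 0, 0, -0.29, 0.08, 0.17, 0, 0, 0, -0.312, 0.11, 0.185, 0, 0, 0, -0.312, 0.11, 0.185, 0, 0, 0]

```text
time: 19.52
ee_pos: [0.4689, 0.0713, 0.1846]
eef_rot: [0.531, -0.469, 0.466, -0.53]
ft_force: [0.2, -0.0, 0.5]
width: 0.0004
```

Emit:
arm_command:
  deltas: [0, 0, 0, 0, 0, 0, 0, 0, 0, 0, 0, 0]

```text
time: 19.77
ee_pos: [0.4705, 0.0675, 0.1874]
eef_rot: [-0.529, 0.469, -0.47, 0.529]
ft_force: [-0.5, -1.0, -0.1]
width: 0.0004
```

```bash
python3 snap.py wrist:w17
python3 - <<'E'
import cv2
a=cv2.imread("pics/w17.png");cv2.imwrite("pics/w17c.png",cv2.resize(a[50:180,120:460],None,fx=2.3,fy=2.3*1.9,interpolation=cv2.INTER_CUBIC))
E
```

```text
19.825 [0.4705 0.0675 0.1873] 0.0003316237321055242 [-97.1  -3.4 187.3] [-0.7 -0.1  0. ]
```

View pics/w17c.png

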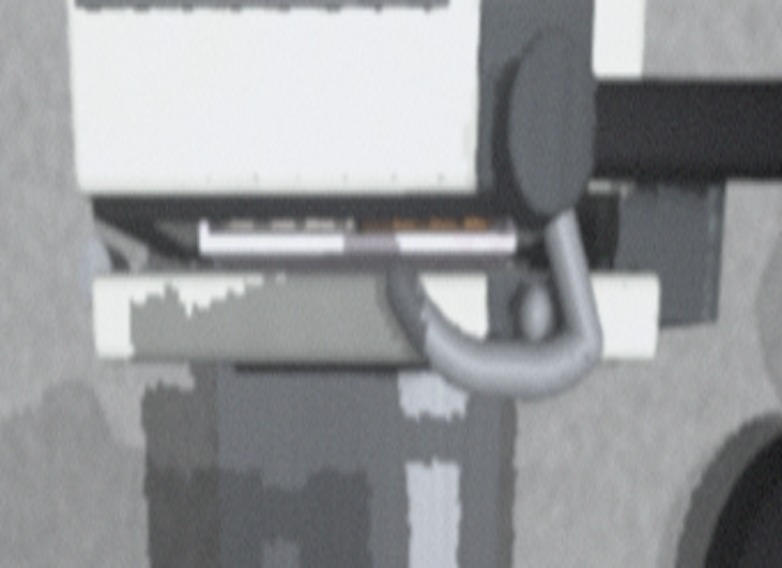

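Run:
```python
from bench import r
print(r.close_job(), r.read_state()["time"])
```

```text
the job is handed in; nothing more can be done
the job is handed in; nothing more can be done
```

I finished the whole sequence and handed the job in at about 20 s of the 61 s allowed; the hand-in reported no verdict. I swung the lever open, pushed the cassette against the back wall, shut the door past the roller catch, and turned the lever its full quarter turn to its stop.

What my last checks showed:
- **Lever:** the top camera measured 1.595 rad. The stop is at 1.58, so that agrees to within measuring error.
- **Door:** it stood at about 0.054 rad on its catch before locking. Afterwards its edge runs parallel to the roof edge in the wrist picture, so close to 0.
- **Cassette:** before the door closed, its front measured 7 mm out of the front plane, which is fully home. An earlier look had first read as about 9 to 13 mm out, from less certain edges. In the last picture only its front rim shows in the gap behind the door.
- **Other things in the scene:** comparing the top pictures from start and finish shows no bystander moved.
- **Forces:** the highest wrist reading was about 38 N, when the lever met its stop. That is under the 120 N wrist limit and was on the fingers, not the gripper's body.

The robot was clear of everything at hand-in. No check failed.

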